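# Balance a drone on the dome stand

### The job

With the drone still standing on the bench, put the battery fully down into the tray on top of it and let go. Then pick the drone up with its battery and set it down gently, without dropping it or pressing, belly down, on top of the dome stand so that it stays balanced there, visibly level and by itself. Leave the solder spool, the meter and the yellow tray where they are.

Things in the scene. Friction and masses are not known exactly. Their poses are not given: they have to be found in the camera images.
- drone: Four-armed drone without propellers, 0.25-0.5 kg, standing on its flat belly. Origin: centre of the belly; z up, x along the hull, a black box 112 mm long, 54 wide (y), 30 high, open on top. Grey arms (12 mm thick) run from its corners to motors 28 mm across at x, y = +-78 mm, 37 mm high. Hull sides are free over the middle 70 mm. Symmetric: it balances over its origin; both ends alike.
- bay_floor (a point): Centre of the floor of the open battery tray in the top of the drone's hull, 16 mm above the belly. Inside 106 mm (drone's x) by 48 mm (y); walls 3 mm thick, 14 mm high, their tops 30 mm above the belly. With the battery in, the centre of mass lies about 25 mm above the belly, over its centre.
- battery: Battery pack lying on the bench: grey block with two black bands, 98 mm long (x), 40 mm wide (y), 46 mm high, about 0.25 kg. Origin: centre of its underside, z up. It fits the drone's tray lengthwise with 4 mm to spare on each side and then stands 32 mm above the tray's walls. Either way round is right.
- stand: Dome stand, fixed to the bench: a smooth aluminium dome (part of a sphere of radius 75 mm, like an inverted bowl 150 mm across) on a dark round base 170 mm across. Origin: centre of the underside; top of the dome 90 mm above the bench.
- dome_top (a point): The highest point of the dome, 90 mm above the bench, on the stand's axis.
- spool: Bystander: solder spool of bare metal, 64 mm across, 55 mm high, standing. Origin: centre of the underside.
- meter: Bystander: hand-held green multimeter, 150 x 75 x 35 mm, lying flat. Origin: centre of the underside.
- sponge_tray: Bystander: open yellow sheet-metal tray with a sponge-like block, 160 x 90 x 28 mm. Origin: centre of the underside.
There are look-alikes about, which are no part of the job. What is meant by the battery is not blue or purple, and is the smaller of those in its own colour.

How it is judged:
On the way:
1. the battery lies flat on the floor of the drone's tray, let go, the drone standing on the bench (z of battery in the frame of drone between 0.0125 and 0.0195 m and horizontal distance between battery and drone below 0.012 m and angle between the x axis of battery and the x axis of drone, either way round below 0.25 rad and height (world z) of drone below 0.006 m and angle between drone's own z axis and vertical below 0.06 rad and contact force between the fingers and battery below 0.1 N and angle between the z axis of battery and the z axis of drone, either way round below 0.08 rad), for 0.2 s.
At the end, for the whole second after the job is handed in: The drone rests by itself on the dome alone, upright and level within 8 degrees, the centre of its belly within 20 mm of the dome's top, practically at rest, with the battery flat on the floor of its tray, its centre within 12 mm of the drone's (angle between drone's own z axis and vertical below 0.14 rad and distance between drone and dome_top below 0.02 m and contact force between drone and stand above 0.5 N and z of battery in the frame of drone between 0.0125 and 0.0195 m and horizontal distance between battery and drone below 0.012 m and linear speed of drone below 0.03 m/s and angular speed of drone below 0.4 rad/s and angle between the z axis of battery and the z axis of drone, either way round below 0.08 rad); the robot touches nothing.
It fails at once if the drone presses or hits the stand harder than 60 N (contact force between drone and stand above 60 N).
It fails at once if the drone is dropped (falls free of the fingers faster than 0.32 m/s, a fall of about 5 mm) (linear speed of drone above 0.32 m/s and contact force between the fingers and drone below 0.1 N).
It fails at once if a bystander (spool, meter or yellow tray) is moved more than 30 mm (distance of any of spool, meter, sponge_tray from where it was at the start of the episode above 0.03 m).
It also fails if it takes over 64 s, if anything falls off the work surface, if the arm or the gripper's body presses on something with over 40 N, if the wrist force passes 120 N, or if a joint passes its speed limit or range.

### The arm

A 6-joint arm with a two-finger parallel gripper is mounted at the origin on the work surface. World frame = base frame: x ahead of the robot, y to its left, z up, the work surface at z = 0. Lengths are in m, angles in rad, forces in N, time in s.
With the tool pointing down it reaches from about 0.3 to 0.825 m from the base axis. Payload 5.4 kg.
Tool frame: the origin (TCP) lies midway between the tips of the shut fingers; the grasp point (between the pads) lies env.grip_point_offset behind it (env.grip_point_offset is the distance from the TCP to the grasp point, in m); z points along the fingers, y is the line along which they close (so a half turn about z gives the same grasp; the last joint's range is limited). The gripper opens to 92 mm and grips with 3 to 60 N. Pads are 20 mm wide; open, the fingers measure 128 mm over their backs; the gripper's body (75 mm by 189 mm) begins 69 mm behind the grasp point.
Start: joints at [0.906, 0.158, 1.597, -0, 1.386, -0.21], TCP at [0.253, 0.517, 0.215] pointing down, gripper open.
Joint ranges: [-2.91, 2.91], [-0.94, 2.29], [0.18, 2.7], [-1.29, 4.43], [0.17, 2.64], [-3, 3]. Speed limits (rad/s): [2.57, 2.57, 3.14, 3.14, 3.14, 3.14].

### API

Orientations are given as a unit quaternion [x, y, z, w].
In Python, from station import env gives the robot as it stands.
- The arm moves only by the tool carry_out, never from a script. Its arguments are lists of equal length, an entry for each row: "gripper": the closure, from 0 (fully open) to 1 (shut); "dp": the shift along the tool's x, y, z in m, a list of three; "spin": the turn about the tool's z in degrees. A call has 1 to 5 rows; each row shifts and turns the commanded pose from where the row before left it, along the tool's axes as they then stand; what a row does not reach is not made up. A row lasts 1/12 s, in which the tool goes at most 41.7 mm and 7.16 degrees, less where a joint would pass 70% of its speed; a pose out of reach is approached as far as the arm can. A call is refused whole if a number of a shift passes 0.0417 or a number of a turn 7.16, either way. A call with a gripper value outside its range is refused whole. The fingers move at their own pace and stop on an object; "newtons" is the grip in N (left out, the last holds). Time passes only in rows, so rows that do not move let the fingers close. It gives the time, the measured TCP pose, the force, the opening and the grip force at its end, in the units of the state.
- env.get_obs(): the state, without advancing time (a new reading comes with each control period).
- env.capture(name): name is "scene" or "side" or "wrist"; returns (picture, depth): 400x640x3 uint8, red, green, blue; 400x640 float32, m along the optical axis (not along the pixel's ray), 0 where there is no reading.
- env.get_calibration(name): a dict with "vertical_fov" (degrees; the focal length in pixels is half the picture's height over the tangent of half this angle, whatever the lens; pixels are square), "cx", "cy" (the principal point, pixels), "world_from_camera" (4x4, takes a point from camera to world coordinates). Camera axes: x right, y down, z forward; pixel columns grow to the right and rows downward; lengths in m; the calibration is good to about 2 mm. The wrist camera is an equidistant fisheye: a pixel r from the principal point sees the ray r / f radians off the axis. A picture is of the moment at which its call begins: read the wrist's pose just before it. get_calibration takes no time and is no camera call; for the wrist camera it gives the pose at the moment of the call.
- env.hand_in(): hands the job in; it is judged then, once.
The state is a dict: "clock": time; "q": joint angles; "joint_velocities": joint speeds; "joint_efforts": joint torques, N m; "tcp_pos": TCP position; "tcp_rot": TCP orientation; "force": force on the tool from outside, world axes, zero at the start; "ft_torque": the same for the moment, N m; "finger_gap": opening from 0.0 (shut) to 1.0 (fully open); "grip_force": force on a finger pad.
Only numpy, scipy, OpenCV 4.12 (cv2) and the standard library are available. Lean on these libraries where they do the work, as an engineer would, in place of code of your own. Each camera call takes 0.05 s, during which the arm holds its last target. There are 200 camera calls.

## Working session

There is one attempt and no reset: what is moved stays moved. The work goes in short steps, Python scripts to look and compute and a tool call to move; the robot and the scene stay as the last step left them, time stands still between calls to the robot, and variables do not carry over. Pictures are saved under pics/ and viewed, at most 10 in all, crops included, and the job is handed in when it is done.

Besides the shell and the picture viewer there is one more tool, called after "Emit:" in YAML: its name, and indented under it one key for each argument. carry_out: Moves the arm, as the interface text tells. Its arguments: {"type":"object","properties":{"gripper":{"type":"array"},"dp":{"type":"array"},"spin":{"type":"array"},"newtons":{"type":"number"}},"required":["gripper","dp","spin"]}

```bash
mkdir -p pics; ls; cat > h.py <<'E'
import numpy as np,cv2
from station import env
def cloud(n):
    c=env.get_calibration(n); p,d=env.capture(n)
    f=200/np.tan(np.radians(c["vertical_fov"])/2)
    v,u=np.mgrid[:400,:640]
    P=np.stack([(u-c["cx"])/f*d,(v-c["cy"])/f*d,d,np.ones_like(d)],-1)@np.array(c["world_from_camera"]).T
    P=P[...,:3]; P[d==0]=np.nan
    return p,P
E
python3 - <<'E'
from h import *
print(env.get_obs(), env.grip_point_offset)
for n in("scene","side"):
    p,P=cloud(n); np.savez(f"{n}0.npz",p=p,P=P); cv2.imwrite(f"pics/{n}0.png",p[...,::-1])
    print(np.array(env.get_calibration(n)["world_from_camera"]).round(2))
E
```

```text
pics
{'clock': 0.0, 'q': array([ 9.05906990e-01,  1.59003812e-01,  1.59822273e+00, -2.72463395e-05,
        1.38617874e+00, -2.10068780e-01]), 'joint_velocities': array([-8.93252968e-04,  1.31884878e-03, -6.89131230e-04, -4.81226357e-04,
       -7.53238328e-05, -2.11726088e-03]), 'joint_efforts': array([-1.50524073e-03, -3.85589433e+01, -3.22108734e+01,  6.99239457e-02,
        3.82305938e-02, -1.63963778e-04]), 'tcp_pos': array([0.25221968, 0.51604363, 0.21364909]), 'tcp_rot': array([ 2.25452696e-01,  9.74253694e-01, -8.26632854e-04, -3.71838433e-04]), 'force': array([-0.07670253,  0.50634553,  0.03497208]), 'ft_torque': array([-0.01403484,  0.0043529 , -0.01354643]), 'grip_force': 0.0, 'finger_gap': 0.9976243719835418} 0.0187
[[ 0.44  0.7  -0.56  1.41]
 [ 0.9  -0.36  0.26 -0.39]
 [-0.02 -0.61 -0.79  1.29]
 [ 0.    0.    0.    1.  ]]
[[ 0.96 -0.17  0.2   0.25]
 [-0.27 -0.64  0.72 -1.14]
 [ 0.01 -0.75 -0.67  1.13]
 [ 0.    0.    0.    1.  ]]
```

View pics/scene0.png

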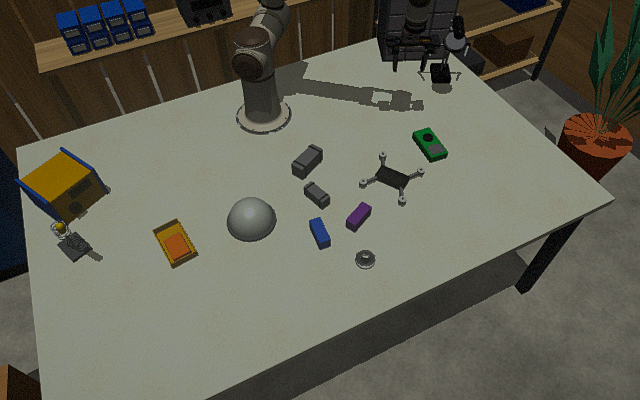

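View pics/side0.png

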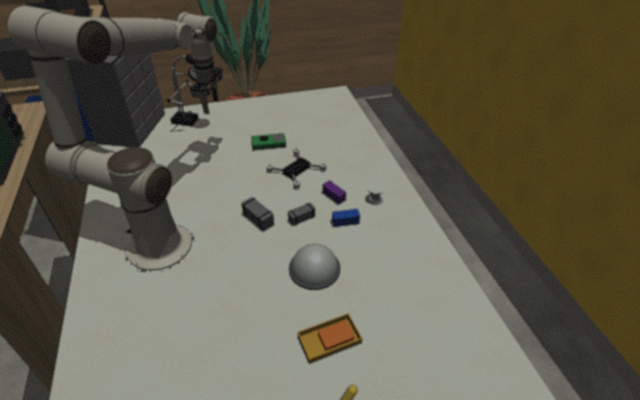

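The scene view shows the smaller grey battery at (317,194), with a larger look-alike at (307,161). The drone is at (392,177), the dome at (251,219), the spool at (365,259), the meter at (430,144) and the yellow tray at (175,243). The side view agrees: battery (301,213), drone (296,167), dome (315,266).

```bash
cat > m.py <<'E'
from h import *
from scipy.optimize import least_squares
def get(n,u0,v0,r,zlo,zhi,S):
    P=S[n][1][v0-r:v0+r,u0-r:u0+r].reshape(-1,3); return P[(P[:,2]>zlo)&(P[:,2]<zhi)]
if __name__=="__main__":
    S={n:(lambda z:(z["p"],z["P"]))(np.load(n+"0.npz")) for n in("scene","side")}
    for n,bu,bv,du,dv,su,sv in(("scene",317,194,392,177,251,219),("side",301,213,296,167,315,266)):
        print(n)
        P=get(n,bu,bv,18,.03,.07,S); z=np.median(np.sort(P[:,2])[-60:]); T=P[P[:,2]>z-.006]
        print("batt",z,len(T),cv2.minAreaRect(T[:,:2].astype(np.float32)*1000))
        P=get(n,bu,bv,30,-.02,.006,S); print("table z",np.median(P[:,2]))
        P=get(n,du,dv,36,.012,.06,S); R=cv2.minAreaRect(P[:,:2].astype(np.float32)*1000)
        print("drone",len(P),np.median(P[:,:2],0),R,P[:,2].max())
        P=get(n,su,sv,34,.03,.12,S)
        f=least_squares(lambda c:np.linalg.norm(P-c,axis=1)-.075,[*P[:,:2].mean(0),.015],loss="soft_l1",f_scale=.002)
        print("dome",len(P),f.x,P[:,2].max(),np.abs(f.fun).mean())
    p=S["scene"][0]
    a=cv2.resize(p[140:215,285:435],None,fx=5.3,fy=5.3,interpolation=cv2.INTER_CUBIC)
    cv2.imwrite("pics/crop0.png",a[...,::-1])
E
python3 m.py
```

```text
scene
batt 0.0503218413388693 192 ((504.1070556640625, 6.416553497314453), (100.62110137939453, 41.16706848144531), 18.351821899414062)
table z 0.00048398898362211895
drone 1021 [0.54941067 0.28670383] ((546.5091552734375, 289.9801330566406), (208.59840393066406, 432.19915771484375), 42.71924591064453) 0.05308554841345248
dome 1268 [ 0.48572935 -0.23496892  0.01526836] 0.09493182951178292 0.002020198734587466
side
batt 0.047367706372405505 196 ((501.6376953125, 1.9465065002441406), (97.2734375, 45.03016662597656), 15.88342571258545)
table z -0.0009384032121204644
drone 995 [0.52904672 0.30228158] ((539.79248046875, 302.8099060058594), (204.9071502685547, 507.29217529296875), 23.906457901000977) 0.04964438286420614
dome 1341 [ 0.48686916 -0.23797289  0.01406585] 0.09241890125479801 0.0017097172443410482
```

View pics/crop0.png

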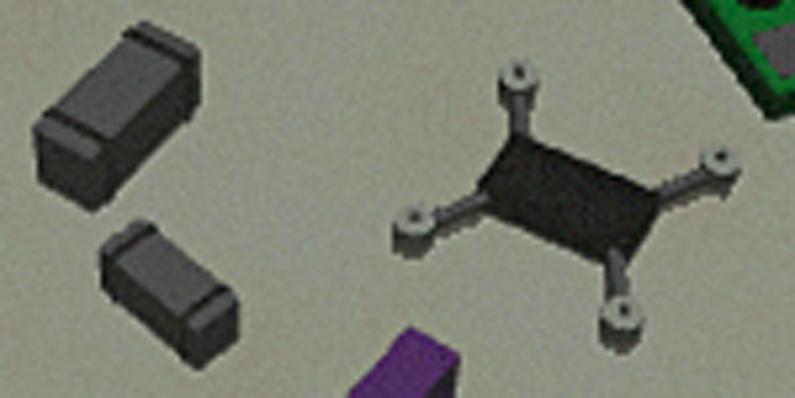

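```bash
cat >> h.py <<'E'
def onplane(n,uv,z):
    c=env.get_calibration(n); M=np.array(c["world_from_camera"]); f=200/np.tan(np.radians(c["vertical_fov"])/2)
    uv=np.atleast_2d(uv); r=np.c_[(uv[:,0]-c["cx"])/f,(uv[:,1]-c["cy"])/f,np.ones(len(uv))]@M[:3,:3].T
    return M[:3,3]+r*((z-M[2,3])/r[:,2])[:,None]
E
python3 - <<'E'
from h import *
for n,uv in (("scene",[[382.7,153.6],[420.7,170.2],[402.4,198.2],[363.1,180.9]]),):
    Q=onplane(n,uv,.037)[:,:2]; print(Q.round(4)); print("c",Q.mean(0)); 
    for i in range(4):
        e=Q[(i+1)%4]-Q[i]; print(np.linalg.norm(e),np.degrees(np.arctan2(e[1],e[0])))
b=(np.array([[142,222],[238,293],[196,325],[104,252]]))/5.3+[285,140]
Q=onplane("scene",b,.046)[:,:2]; print("batt",Q.mean(0),[ (np.linalg.norm(Q[i]-Q[i-1]),np.degrees(np.arctan2(*(Q[i]-Q[i-1])[::-1]))) for i in range(4)])
h=np.array([[516,135],[660,192],[630,265],[480,190]])/5.3+[285,140]
Q=onplane("scene",h,.030)[:,:2]; print("hull",Q.mean(0),[ (np.linalg.norm(Q[i]-Q[i-1]),np.degrees(np.arctan2(*(Q[i]-Q[i-1])[::-1]))) for i in range(4)])
for n in("scene","side"):
    S=np.load(n+"0.npz"); P=S["P"]; p=S["p"].astype(int)
    m=(P[...,2]>.012)&(P[...,2]<.06)&(np.hypot(P[...,0]-.54,P[...,1]-.30)<.16)
    v,u=np.nonzero(m&(p.max(2)<45))   # black hull
    R=P[v,u]; print(n,len(u),np.median(R,0),cv2.minAreaRect(R[:,:2].astype(np.float32)*1000))
c=env.get_calibration("wrist"); print(c)
E
```

```text
[[0.4451 0.3101]
 [0.5787 0.3903]
 [0.6579 0.2623]
 [0.5283 0.1795]]
c [0.55250077 0.28553921]
0.1557944349730132 30.97887466289459
0.15056134634280585 -58.2544461824156
0.15381772652625028 -147.43925948058876
0.15484701674022688 122.47758594746209
batt [0.50357499 0.00885432] [(np.float64(0.03561247892108684), np.float64(109.64507163537316)), (np.float64(0.08830169591243318), np.float64(19.9210297417633)), (np.float64(0.03776161599612228), np.float64(-72.72852716986905)), (np.float64(0.08675325516127656), np.float64(-161.4721065102526))]
hull [0.55465844 0.28740159] [(np.float64(0.057524067231740486), np.float64(124.0514420847655)), (np.float64(0.10788027322083403), np.float64(34.13787800274147)), (np.float64(0.0691314590438799), np.float64(-49.47035268985064)), (np.float64(0.11620204895829014), np.float64(-151.38206410598227))]
scene 460 [0.54635168 0.2896916  0.01970274] ((532.831298828125, 314.38665771484375), (178.6092529296875, 243.66481018066406), 32.36290740966797)
side 240 [0.54768291 0.28344898 0.01876396] ((518.3992309570312, 344.6302490234375), (117.09700012207031, 199.74501037597656), 25.87186050415039)
{'vertical_fov': 65.70646984690485, 'cx': 321.69679477797894, 'cy': 198.15889981424323, 'world_from_camera': array([[ 4.39130373e-01,  8.59541445e-01,  2.61444105e-01,
         1.78058350e-01],
       [ 8.98422953e-01, -4.19851825e-01, -1.28688161e-01,
         5.51324238e-01],
       [-8.45023514e-04,  2.91398265e-01, -9.56601452e-01,
         3.84455024e-01],
       [ 0.00000000e+00,  0.00000000e+00,  0.00000000e+00,
         1.00000000e+00]])}
```

Emit:
carry_out:
  gripper: [0,0,0,0,0]
  dp:
    - [0,0,0]
    - [0,0,0]
    - [0,0,0]
    - [0,0,0]
    - [0,0,0]
  spin: [-7,-7,-7,-7,-7]

```text
clock: 0.52
tcp_pos: [0.2524, 0.5162, 0.214]
tcp_rot: [-0.081, 0.997, -0.0, -0.0]
force: [0.1, -0.5, -0.9]
finger_gap: 1.003
grip_force: 0.0
```

Emit:
carry_out:
  gripper: [0,0,0,0,0]
  dp:
    - [0,0,0]
    - [0,0,0]
    - [-0.017,-0.035,0]
    - [-0.017,-0.035,0]
    - [-0.017,-0.035,0]
  spin: [-7,-2,0,0,0]

```text
clock: 0.93
tcp_pos: [0.3336, 0.4314, 0.2141]
tcp_rot: [-0.157, 0.988, -0.0, -0.0]
force: [0.8, 0.0, 0.5]
finger_gap: 0.999
grip_force: 0.0
```

Emit:
carry_out:
  gripper: [0,0,0,0,0]
  dp:
    - [-0.017,-0.035,0]
    - [-0.017,-0.035,0]
    - [-0.017,-0.035,0]
    - [-0.017,-0.035,0]
    - [-0.017,-0.035,0]
  spin: [0,0,0,0,0]

```text
clock: 1.35
tcp_pos: [0.469, 0.2903, 0.2142]
tcp_rot: [-0.156, 0.988, -0.0, -0.0]
force: [0.7, 0.9, -0.5]
finger_gap: 1.003
grip_force: 0.0
```

Emit:
carry_out:
  gripper: [0,0]
  dp:
    - [-0.017,-0.035,0]
    - [0,0,0]
  spin: [0,0]

```text
clock: 1.52
tcp_pos: [0.499, 0.259, 0.2141]
tcp_rot: [-0.153, 0.988, -0.001, 0.0]
force: [-0.5, -0.2, -0.8]
finger_gap: 1.001
grip_force: 0.0
```

```bash
cat >> h.py <<'E'
def tool():
    from scipy.spatial.transform import Rotation as R
    o=env.get_obs(); M=R.from_quat(o["tcp_rot"]).as_matrix()
    return o,M,np.degrees(np.arctan2(M[1,1],M[0,1]))
def plan(xyz,yaw):
    """spin (deg) needed, then dp in tool frame after that spin"""
    o,M,th=tool(); from scipy.spatial.transform import Rotation as R
    s=-((yaw-th+90)%180-90); M2=M@R.from_euler("z",s,degrees=True).as_matrix()
    print("t",o["clock"],"tcp",o["tcp_pos"].round(4),"yaw",round(th,2),"spin",round(s,2),"dp",(M2.T@(np.array(xyz)-o["tcp_pos"])).round(4),"q6",o["q"][5].round(2))
def wray(uv,z,c):
    M=np.array(c["world_from_camera"]); f=200/np.tan(np.radians(c["vertical_fov"])/2)
    d=np.atleast_2d(uv)-[c["cx"],c["cy"]]; r=np.linalg.norm(d,axis=1)+1e-9; a=r/f
    v=np.c_[d/r[:,None]*np.sin(a)[:,None],np.cos(a)]@M[:3,:3].T
    return M[:3,3]+v*((z-M[2,3])/v[:,2])[:,None]
def wcloud(p,d,c):
    M=np.array(c["world_from_camera"]); f=200/np.tan(np.radians(c["vertical_fov"])/2)
    v,u=np.mgrid[:400,:640]; x=u-c["cx"];y=v-c["cy"]; r=np.hypot(x,y)+1e-9; t=np.tan(r/f)*d/r
    P=np.stack([x*t,y*t,d],-1)@M[:3,:3].T+M[:3,3]; P[d==0]=np.nan; return P
E
python3 - <<'E'
from h import *
plan([.503,.005,.215],108)
c=env.get_calibration("wrist"); p,d=env.capture("wrist"); cv2.imwrite("pics/w1.png",p[...,::-1])
import pickle; pickle.dump((p,d,c),open("w1.pkl","wb"))
E
```

```text
t 1.5167 tcp [0.499  0.259  0.2141] yaw 107.59 spin -0.41 dp [ 0.0747 -0.2428 -0.0003] q6 -1.61
```

View pics/w1.png

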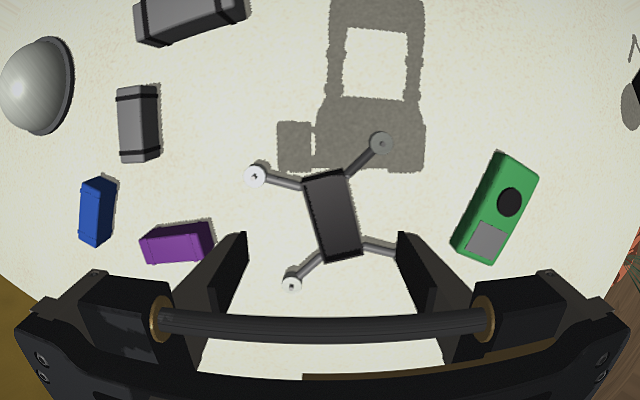

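The wrist view shows the drone hull at (332,216), with motors at (255,176), (381,143) and (291,283); the fourth is hidden behind a finger. The battery is at (138,123).

```bash
python3 - <<'E'
from h import *; import pickle
p,d,c=pickle.load(open("w1.pkl","rb")); P=wcloud(p,d,c); z=P[...,2]
print("floor",np.nanmedian(z[100:130,180:260]))
def box(u0,u1,v0,v1,zl,zh,dark=None):
    m=np.zeros(z.shape,bool); m[v0:v1,u0:u1]=1; m&=(z>zl)&(z<zh)
    if dark is not None:
        m&=(p.max(2)<dark)
        k,l,s,_=cv2.connectedComponentsWithStats(m.astype(np.uint8)); m=l==1+np.argmax(s[1:,4])
    Q=P[m]; return len(Q),np.median(Q[:,2]),cv2.minAreaRect(Q[:,:2].astype(np.float32)*1000)
print("batt",box(110,170,75,170,.040,.052)); 
for D in(60,75,90): print("hull",box(295,370,160,270,.01,.034,D))
m=wray([[255,175.5],[381,142.5],[291,284]],.037,c)[:,:2]
print(m,np.linalg.norm(m[1]-m[0]),np.linalg.norm(m[2]-m[0]),"c",(m[1]+m[2])/2,np.degrees(np.arctan2(*(m[1]-m[0])[::-1])),np.degrees(np.arctan2(*(m[2]-m[0])[::-1])))
# battery floor outline rays
print(wray([[117,87],[155,84],[159,158],[121,161]],.046,c)[:,:2])
E
```

```text
floor 0.0005907299123354137
batt (2011, np.float64(0.04639986049077244), ((500.7804260253906, 5.372310638427734), (98.10684967041016, 42.160030364990234), 17.310457229614258))
hull (1495, np.float64(0.017133565613675628), ((548.5398559570312, 289.60791015625), (105.06465148925781, 57.207862854003906), 29.18364906311035))
hull (2979, np.float64(0.016997467591497784), ((556.9555053710938, 274.596923828125), (111.0527114868164, 99.06002807617188), 36.94084167480469))
hull (4031, np.float64(0.017114747424633425), ((547.343505859375, 284.7610168457031), (143.3319091796875, 95.21028137207031), 21.82456398010254))
[[0.51878605 0.18180954]
 [0.43800621 0.3087598 ]
 [0.64732948 0.26169116]] 0.15047175165871784 0.15134228559085666 c [0.54266785 0.28522548] 122.46904276550302 31.85833520068028
[[ 0.45775622 -0.02506785]
 [ 0.44394336  0.03266035]
 [ 0.5302302   0.05927379]
 [ 0.54963615  0.00153871]]
```

Emit:
carry_out:
  gripper: [0,0,0,0,0]
  dp:
    - [0.011,-0.0346,0]
    - [0.011,-0.0346,0]
    - [0.011,-0.0346,0]
    - [0.011,-0.0346,0]
    - [0.011,-0.0346,0]
  spin: [0,0,0,0,0]

```text
clock: 1.98
tcp_pos: [0.4951, 0.0822, 0.2143]
tcp_rot: [-0.157, 0.988, 0.0, -0.0]
force: [0.7, -0.8, -0.3]
finger_gap: 1.004
grip_force: 0.0
```

Emit:
carry_out:
  gripper: [0,0,0,0,0]
  dp:
    - [0.011,-0.0346,0]
    - [0.011,-0.0346,0]
    - [0,0,0.03]
    - [0,0,0.04]
    - [0,0,0.04]
  spin: [0,0,0,0,0]

```text
clock: 2.4
tcp_pos: [0.4972, 0.01, 0.1043]
tcp_rot: [-0.156, 0.988, -0.0, 0.002]
force: [0.6, 1.2, -0.3]
finger_gap: 0.997
grip_force: 0.0
```

Emit:
carry_out:
  gripper: [0,0]
  dp:
    - [0,0,0.03]
    - [0,0,0]
  spin: [0,0]

```text
clock: 2.57
tcp_pos: [0.4904, 0.0121, 0.068]
tcp_rot: [-0.156, 0.988, 0.003, -0.006]
force: [-1.0, -0.2, -0.5]
finger_gap: 0.998
grip_force: 0.0
```

```bash
python3 - <<'E'
from h import *; import pickle
plan([.501,.0053,.020],107.3)
c=env.get_calibration("wrist"); p,d=env.capture("wrist"); P=wcloud(p,d,c); z=P[...,2]
m=(z>.040)&(z<.052)&(np.hypot(P[...,0]-.5,P[...,1])<.07)
k,l,s,_=cv2.connectedComponentsWithStats(m.astype(np.uint8)); m=l==1+np.argmax(s[1:,4])
print(m.sum(),cv2.minAreaRect(P[m][:,:2].astype(np.float32)*1000))
E
```

```text
t 2.5667 tcp [0.4904 0.0121 0.068 ] yaw 107.98 spin 0.68 dp [-0.0087 -0.01    0.0478] q6 -2.11
7432 ((500.7392578125, 4.616382598876953), (97.78909301757812, 41.22386169433594), 17.06135368347168)
```

Emit:
carry_out:
  gripper: [0,0,0]
  dp:
    - [0,0,0]
    - [0,0,0]
    - [0,0,0]
  spin: [0,0,0]

```text
clock: 2.87
tcp_pos: [0.4986, 0.0097, 0.0773]
tcp_rot: [-0.156, 0.988, -0.001, 0.002]
force: [-0.0, -0.2, 0.4]
finger_gap: 1.002
grip_force: 0.0
```

```bash
python3 - <<'E'
from h import *
plan([.5007,.005,.020],107.1); print(tool()[1].round(3))
E
```

```text
t 2.8667 tcp [0.4986 0.0097 0.0773] yaw 107.97 spin 0.87 dp [-0.0003 -0.005   0.0573] q6 -2.11
[[-0.951 -0.309  0.005]
 [-0.309  0.951 -0.001]
 [-0.004 -0.002 -1.   ]]
```

Emit:
carry_out:
  gripper: [0,0,0,0,0]
  dp:
    - [0,-0.005,0.01]
    - [0,0,0.015]
    - [0,0,0.015]
    - [0,0,0.01]
    - [0,0,0.006]
  spin: [0.9,0,0,0,0]

```text
clock: 3.28
tcp_pos: [0.4976, 0.005, 0.0175]
tcp_rot: [-0.148, 0.989, 0.0, -0.001]
force: [-0.1, 0.8, 0.5]
finger_gap: 1.0
grip_force: 0.0
```

Emit:
carry_out:
  gripper: [0,0,0]
  dp:
    - [0,0,0.002]
    - [0,0,0]
    - [0,0,0]
  spin: [0,0,0]

```text
clock: 3.53
tcp_pos: [0.4986, 0.0049, 0.0172]
tcp_rot: [-0.148, 0.989, -0.0, 0.0]
force: [0.1, 0.1, 0.8]
finger_gap: 0.997
grip_force: 0.0
```

Emit:
carry_out:
  gripper: [0.3,0.45,0.55,0.65,0.75]
  dp:
    - [0,0,0]
    - [0,0,0]
    - [0,0,0]
    - [0,0,0]
    - [0,0,0]
  spin: [0,0,0,0,0]
  newtons: 20

```text
clock: 3.95
tcp_pos: [0.4982, 0.0051, 0.0168]
tcp_rot: [-0.148, 0.989, -0.0, 0.0]
force: [-0.0, -0.8, -0.5]
finger_gap: 0.658
grip_force: 0.0
```

Emit:
carry_out:
  gripper: [1,1,1,1,1]
  dp:
    - [0,0,0]
    - [0,0,0]
    - [0,0,0]
    - [0,0,0]
    - [0,0,0]
  spin: [0,0,0,0,0]
  newtons: 20

```text
clock: 4.37
tcp_pos: [0.4981, 0.005, 0.0166]
tcp_rot: [-0.148, 0.989, -0.0, -0.0]
force: [-0.4, -1.1, -0.5]
finger_gap: 0.435
grip_force: 20.0
```

Emit:
carry_out:
  gripper: [0.4,0.4,0.4,0.4,0.4]
  dp:
    - [0,0,0]
    - [0,0,0]
    - [-0.001,0,-0.002]
    - [-0.001,0,-0.003]
    - [0,0,0]
  spin: [0,0,0,0,0]
  newtons: 20

```text
clock: 4.78
tcp_pos: [0.5008, 0.0056, 0.0224]
tcp_rot: [-0.148, 0.989, -0.0, 0.001]
force: [0.0, 0.3, -0.1]
finger_gap: 0.603
grip_force: 0.0
```

Emit:
carry_out:
  gripper: [0.6,0.8,1,1,1]
  dp:
    - [0,0,0]
    - [0,0,0]
    - [0,0,0]
    - [0,0,0]
    - [0,0,0]
  spin: [0,0,0,0,0]
  newtons: 25

```text
clock: 5.2
tcp_pos: [0.5, 0.0057, 0.0216]
tcp_rot: [-0.148, 0.989, 0.0, -0.0]
force: [-0.9, 0.6, 1.3]
finger_gap: 0.431
grip_force: 25.0
```

Emit:
carry_out:
  gripper: [1,1,1,1,1]
  dp:
    - [0,0,0]
    - [0,0,-0.01]
    - [0,0,-0.025]
    - [0,0,-0.035]
    - [0,0,-0.035]
  spin: [0,0,0,0,0]
  newtons: 25

```text
clock: 5.62
tcp_pos: [0.4984, 0.006, 0.127]
tcp_rot: [-0.148, 0.989, 0.001, -0.002]
force: [0.4, 1.4, -1.3]
finger_gap: 0.434
grip_force: 25.0
```

Emit:
carry_out:
  gripper: [1,1,1,1,1]
  dp:
    - [0,0,-0.035]
    - [0,0,-0.02]
    - [0,0,-0.01]
    - [0,0,0]
    - [0,0,0]
  spin: [0,0,0,0,0]

```text
clock: 6.03
tcp_pos: [0.4994, 0.0058, 0.1907]
tcp_rot: [-0.148, 0.989, 0.0, -0.001]
force: [0.3, 0.4, -2.8]
finger_gap: 0.436
grip_force: 25.0
```

```bash
python3 - <<'E'
from h import *
plan([.50,.23,.19],122)
E
```

```text
t 6.0333 tcp [0.4994 0.0058 0.1907] yaw 107.04 spin -14.96 dp [-0.1193  0.1898  0.0007] q6 -2.1
```

Emit:
carry_out:
  gripper: [1,1,1,1,1]
  dp:
    - [0,0,0]
    - [0,0,0]
    - [0,0,0]
    - [-0.0134,0.0106,0]
    - [-0.024,0.0192,0]
  spin: [-4,-7,-4,0,0]

```text
clock: 6.45
tcp_pos: [0.5141, 0.0495, 0.1885]
tcp_rot: [-0.274, 0.962, 0.001, -0.003]
force: [0.8, -0.2, -2.4]
finger_gap: 0.435
grip_force: 25.0
```

Emit:
carry_out:
  gripper: [1,1,1,1,1]
  dp:
    - [-0.0294,0.0234,0]
    - [-0.0294,0.0234,0]
    - [-0.0294,0.0234,0]
    - [-0.0294,0.0234,0]
    - [-0.0294,0.0234,0]
  spin: [0,0,0,0,0]

```text
clock: 6.87
tcp_pos: [0.5769, 0.2295, 0.188]
tcp_rot: [-0.276, 0.961, 0.0, -0.003]
force: [0.3, 0.0, -1.9]
finger_gap: 0.431
grip_force: 25.0
```

Emit:
carry_out:
  gripper: [1,1,1,1,1]
  dp:
    - [-0.0294,0.0234,0]
    - [-0.024,0.0192,0]
    - [-0.016,0.0128,0]
    - [-0.008,0.0064,0]
    - [-0.005,0.004,0]
  spin: [0,0,0,0,0]

```text
clock: 7.28
tcp_pos: [0.6118, 0.3285, 0.1874]
tcp_rot: [-0.277, 0.961, -0.0, -0.003]
force: [-0.5, 0.0, -2.5]
finger_gap: 0.437
grip_force: 25.0
```

Emit:
carry_out:
  gripper: [1,1,1,1]
  dp:
    - [0,0,0]
    - [0,0,0]
    - [0,0,0]
    - [0,0,0]
  spin: [0,0,0,0]

```text
clock: 7.62
tcp_pos: [0.6132, 0.3264, 0.1913]
tcp_rot: [-0.275, 0.961, -0.0, -0.0]
force: [-0.0, 0.6, -2.1]
finger_gap: 0.436
grip_force: 25.0
```

```bash
python3 - <<'E'
from h import *
plan([.545,.286,.10],122)
c=env.get_calibration("wrist"); p,d=env.capture("wrist"); cv2.imwrite("pics/w2.png",p[...,::-1])
import pickle; pickle.dump((p,d,c),open("w2.pkl","wb"))
E
```

```text
t 7.6167 tcp [0.6132 0.3264 0.1913] yaw 121.98 spin -0.02 dp [0.0792 0.0019 0.0914] q6 -1.81
```

View pics/w2.png

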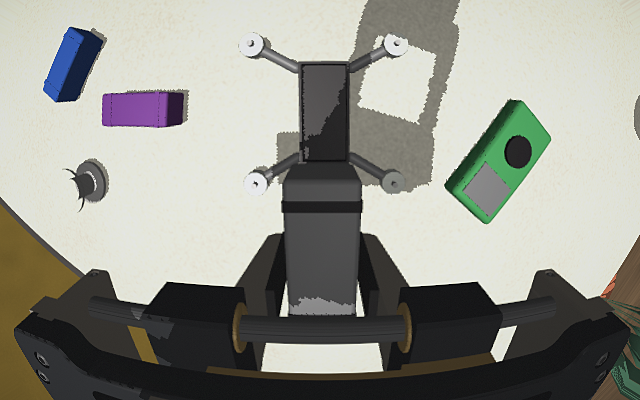

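The drone is seen from above with all four motors, at (251,44), (396,43), (393,183) and (257,184). The battery hangs straight in the fingers, its far end at about (322,170).

```bash
python3 - <<'E'
from h import *; import pickle
p,d,c=pickle.load(open("w2.pkl","rb")); P=wcloud(p,d,c); z=P[...,2]
print("floor",np.nanmedian(z[100:150,190:235]))
C=[]
for u,v in((251,44),(396,43),(393,183),(257,184)):
    w=P[v-14:v+15,u-14:u+15].reshape(-1,3); w=w[(w[:,2]>.030)&(w[:,2]<.046)]
    ce,r=cv2.minEnclosingCircle(w[:,:2].astype(np.float32)*1000)
    C.append(ce); print(np.round(ce,1),round(r,1),np.median(w[:,2]).round(4),wray([u,v],.037,c)[0,:2].round(4))
C=np.array(C); R=np.array([wray([u,v],.037,c)[0,:2] for u,v in((251,44),(396,43),(393,183),(257,184))])
for X in(C,R*1000):
    a=X[2]-X[1]+X[3]-X[0]; print("centre",X.mean(0),"yaw",np.degrees(np.arctan2(a[1],a[0])),np.linalg.norm(a)/2)
m=(z>.19)&(z<.24); m[:150]=0; m[:,:270]=0;m[:,375:]=0
Q=P[m]; print("bat top",len(Q),np.median(Q[:,2]),cv2.minAreaRect(Q[(abs(Q[:,2]-np.median(Q[:,2]))<.005)][:,:2].astype(np.float32)*1000))
o,M,th=tool(); L=(P-o["tcp_pos"])@M; k=m&(abs(z-np.median(Q[:,2]))<.005)
print("tool frame x range",np.percentile(L[k][:,0],[.5,99.5]),"y",np.percentile(L[k][:,1],[.5,99.5]),"z",np.median(L[k][:,2]))
E
```

```text
floor 0.0006383711604584785
[523.  179.6] 13.6 0.0306 [0.5233 0.1819]
[440.7 310.1] 13.6 0.0305 [0.4417 0.3099]
[570.9 394.3] 13.6 0.0306 [0.5707 0.3912]
[654.  262.3] 14.0 0.0305 [0.6509 0.265 ]
centre [547.13713074 286.58011246] yaw 32.569333041696574 154.96587138601993
centre [546.673222   286.99848344] yaw 32.65071997833793 152.33137584462978
bat top 12479 0.21627356878690782 ((607.5698852539062, 321.92596435546875), (83.24825286865234, 56.37184143066406), 31.62387466430664)
tool frame x range [-0.03315641  0.04858821] y [-0.02454649  0.02305217] z -0.024685241310702898
```

Emit:
carry_out:
  gripper: [1,1,1,1,1]
  dp:
    - [0.01,0,0.01]
    - [0.02,0,0.02]
    - [0.02,0,0.03]
    - [0.015,0.001,0.025]
    - [0.01,0.001,0.015]
  spin: [-0.6,0,0,0,0]

```text
clock: 8.08
tcp_pos: [0.5459, 0.287, 0.0885]
tcp_rot: [-0.281, 0.96, -0.0, -0.002]
force: [-0.9, 0.4, -3.3]
finger_gap: 0.429
grip_force: 25.0
```

Emit:
carry_out:
  gripper: [1,1,1,1,1]
  dp:
    - [0.002,0,0.008]
    - [0,0,0.004]
    - [0,0,0]
    - [0,0,0]
    - [0,0,0]
  spin: [0,0,0,0,0]

```text
clock: 8.5
tcp_pos: [0.5493, 0.2882, 0.0814]
tcp_rot: [-0.281, 0.96, 0.0, 0.002]
force: [-0.5, 0.5, -1.6]
finger_gap: 0.434
grip_force: 25.0
```

```bash
python3 - <<'E'
from h import *
plan([.5471,.2866,.0376],122.6); o=tool()[0]; print(o["force"],tool()[1].round(4))
E
```

```text
t 8.5 tcp [0.5493 0.2882 0.0814] yaw 122.64 spin 0.04 dp [ 0.0028 -0.0002  0.0438] q6 -1.85
[-0.49995286  0.49260604 -1.63835626] [[-0.8421 -0.5393  0.0034]
 [-0.5393  0.8421  0.001 ]
 [-0.0034 -0.001  -1.    ]]
```

Emit:
carry_out:
  gripper: [1,1,1,1,1]
  dp:
    - [0,0,0.003]
    - [0,0,0.006]
    - [0,0,0.006]
    - [0,0,0.004]
    - [0,0,0.002]
  spin: [0,0,0,0,0]

```text
clock: 8.92
tcp_pos: [0.5466, 0.2875, 0.0572]
tcp_rot: [-0.281, 0.96, -0.0, -0.001]
force: [-0.9, 0.3, -3.3]
finger_gap: 0.435
grip_force: 25.0
```

Emit:
carry_out:
  gripper: [1,1,1,1,1]
  dp:
    - [0,0,0]
    - [0,0,0]
    - [0,0,0]
    - [0,0,0]
    - [0,0,0]
  spin: [0,0,0,0,0]

```text
clock: 9.33
tcp_pos: [0.5476, 0.2877, 0.059]
tcp_rot: [-0.281, 0.96, -0.0, 0.0]
force: [-0.3, -0.5, -2.2]
finger_gap: 0.434
grip_force: 25.0
```

```bash
python3 - <<'E'
from h import *
plan([.5471,.2866,.0376],122.6); o,M,_=tool(); print(o["force"],M.round(4))
S=env.capture("side")[0]; W=env.capture("wrist")[0]; K=env.capture("scene")[0]
a=cv2.resize(W[60:360,200:440],(480,600)); b=cv2.resize(K[130:230,340:440],(300,300),interpolation=3); e=cv2.resize(S[120:220,245:345],(300,300),interpolation=3)
cv2.imwrite("pics/t1.png",np.hstack([a,np.vstack([b,e])])[...,::-1])
E
```

```text
t 9.3333 tcp [0.5476 0.2877 0.059 ] yaw 122.64 spin 0.04 dp [ 0.0011 -0.0007  0.0214] q6 -1.85
[-0.2999335  -0.51406212 -2.2261774 ] [[-8.420e-01 -5.394e-01  6.000e-04]
 [-5.394e-01  8.420e-01  2.000e-04]
 [-6.000e-04 -2.000e-04 -1.000e+00]]
```

View pics/t1.png

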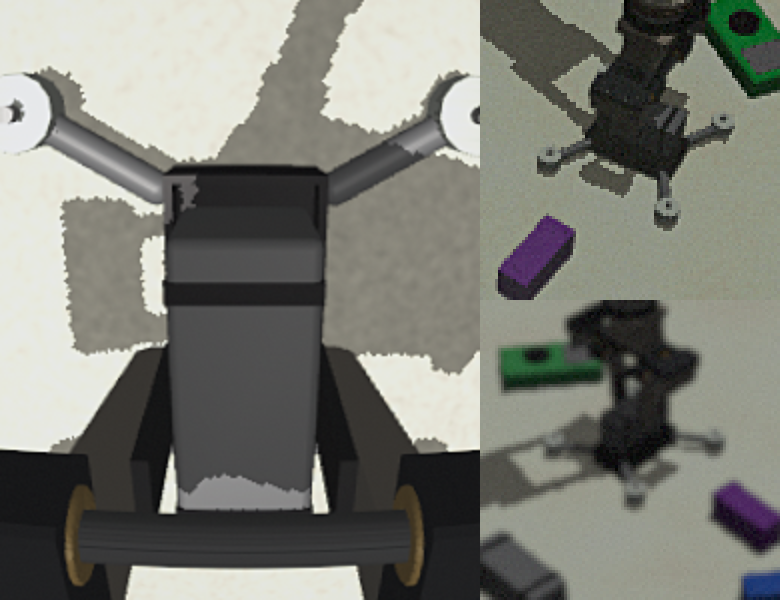

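The battery is centred over the open tray, at about (245,200) in the left panel, and is ready to lower.

Emit:
carry_out:
  gripper: [1,1,1,1,1]
  dp:
    - [0.001,-0.0007,0.003]
    - [0,0,0.004]
    - [0,0,0.003]
    - [0,0,0.002]
    - [0,0,0]
  spin: [0,0,0,0,0]

```text
clock: 9.9
tcp_pos: [0.5463, 0.2863, 0.0456]
tcp_rot: [-0.281, 0.96, -0.0, -0.001]
force: [-0.5, -0.1, -2.8]
finger_gap: 0.432
grip_force: 25.0
```

Emit:
carry_out:
  gripper: [1,1,1,1,1]
  dp:
    - [0,0,0.002]
    - [0,0,0.003]
    - [0,0,0.002]
    - [0,0,0.001]
    - [0,0,0]
  spin: [0,0,0,0,0]

```text
clock: 10.32
tcp_pos: [0.5466, 0.2865, 0.0382]
tcp_rot: [-0.281, 0.96, -0.0, -0.0]
force: [-0.5, 0.4, -2.6]
finger_gap: 0.437
grip_force: 25.0
```

Emit:
carry_out:
  gripper: [1,1,1,1]
  dp:
    - [0,0,0]
    - [0,0,0]
    - [0,0,0]
    - [0,0,0]
  spin: [0,0,0,0]

```text
clock: 10.65
tcp_pos: [0.5471, 0.2866, 0.0388]
tcp_rot: [-0.281, 0.96, -0.0, 0.0]
force: [-0.4, -0.9, -3.1]
finger_gap: 0.432
grip_force: 25.0
```

Nearly on the tray floor; lower in 1 mm steps until contact.

Emit:
carry_out:
  gripper: [1,1,1,1]
  dp:
    - [0,0,0.001]
    - [0,0,0]
    - [0,0,0]
    - [0,0,0]
  spin: [0,0,0,0]

```text
clock: 10.98
tcp_pos: [0.547, 0.2865, 0.0376]
tcp_rot: [-0.281, 0.96, -0.0, 0.0]
force: [-0.2, -0.4, -2.7]
finger_gap: 0.436
grip_force: 25.0
```

Emit:
carry_out:
  gripper: [1,1,1,1]
  dp:
    - [0,0,0.001]
    - [0,0,0]
    - [0,0,0]
    - [0,0,0]
  spin: [0,0,0,0]

```text
clock: 11.32
tcp_pos: [0.547, 0.2866, 0.0376]
tcp_rot: [-0.281, 0.96, -0.0, -0.0]
force: [-3.9, -0.3, 6.1]
finger_gap: 0.436
grip_force: 25.0
```

Emit:
carry_out:
  gripper: [0.5,0.4,0.2,0,0]
  dp:
    - [0,0,0]
    - [0,0,0]
    - [0,0,0]
    - [0,0,0]
    - [0,0,0]
  spin: [0,0,0,0,0]

```text
clock: 11.73
tcp_pos: [0.547, 0.2866, 0.0365]
tcp_rot: [-0.281, 0.96, -0.0, 0.0]
force: [-0.3, 0.5, 0.1]
finger_gap: 0.769
grip_force: 0.0
```

Emit:
carry_out:
  gripper: [0,0,0,0,0]
  dp:
    - [0,0,0]
    - [0,0,0]
    - [0,0,0]
    - [0,0,0]
    - [0,0,0]
  spin: [0,0,0,0,0]

```text
clock: 12.15
tcp_pos: [0.5469, 0.2866, 0.0366]
tcp_rot: [-0.281, 0.96, 0.0, -0.0]
force: [-0.9, 0.1, 0.2]
finger_gap: 0.999
grip_force: 0.0
```

```bash
python3 - <<'E'
from h import *
o,M,_=tool(); c=env.get_calibration("wrist"); p,d=env.capture("wrist"); P=wcloud(p,d,c); z=P[...,2]
L=(P-o["tcp_pos"])@M
m=(abs(z-.062)<.006)&(abs(L[...,0])<.06)&(abs(L[...,1])<.03); k,l,s,_=cv2.connectedComponentsWithStats(m.astype(np.uint8)); m=l==1+np.argmax(s[1:,4])
Q=P[m]; A=np.c_[Q[:,:2]-Q[:,:2].mean(0),np.ones(len(Q))]; print("top",len(Q),np.median(Q[:,2]),"slope",np.linalg.lstsq(A,Q[:,2],rcond=None)[0],"x",np.percentile(L[m][:,0],[.5,99.5]),"y",np.percentile(L[m][:,1],[.5,99.5]))
plan([.547,.2866,.005],122.6); print(o["force"],o["finger_gap"])
cv2.imwrite("pics/t2.png",p[...,::-1])
E
```

```text
top 10461 0.06259993501859534 slope [0.00483924 0.00424622 0.06248875] x [-0.03264708  0.04850373] y [-0.02082595  0.01873829]
t 12.2 tcp [0.5469 0.2865 0.0366] yaw 122.64 spin 0.04 dp [-0.0001  0.      0.0316] q6 -1.85
[-0.91232951  0.13088221  0.24429352] 0.9989547783012926
```

View pics/t2.png

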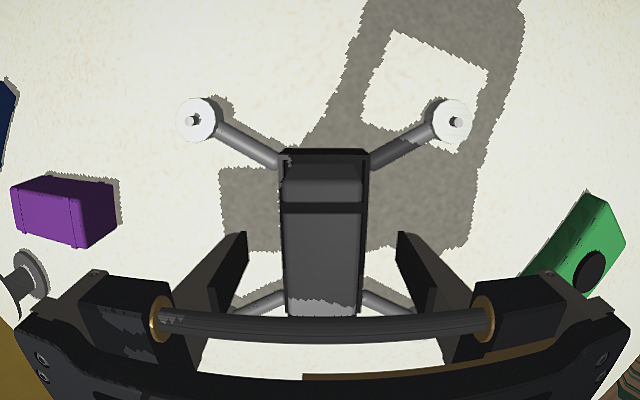

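The battery is seated flat in the tray: its top is at 62.5 mm and the fingers are clear. The front motors are at (197,120) and (454,121).

```bash
python3 - <<'E'
from h import *
o,M,_=tool(); c=env.get_calibration("wrist"); Q=wray([[196.5,120],[454,121]],.031,c)
print(((Q-o["tcp_pos"])@M).round(4))
E
```

```text
[[ 0.0782 -0.0755  0.0056]
 [ 0.078   0.0783  0.0056]]
```

Emit:
carry_out:
  gripper: [0,0,0,0,0]
  dp:
    - [0,0,0.005]
    - [0,0,0.009]
    - [0,0,0.009]
    - [0,0,0.005]
    - [0,0,0.002]
  spin: [0,0,0,0,0]

```text
clock: 12.62
tcp_pos: [0.5456, 0.2861, 0.0045]
tcp_rot: [-0.281, 0.96, -0.0, -0.002]
force: [0.2, -0.3, -0.5]
finger_gap: 0.999
grip_force: 0.0
```

Emit:
carry_out:
  gripper: [0,0,0,0]
  dp:
    - [0,0,0]
    - [0,0,0]
    - [0,0,0]
    - [0,0,0]
  spin: [0,0,0,0]

```text
clock: 12.95
tcp_pos: [0.5474, 0.2867, 0.0071]
tcp_rot: [-0.281, 0.96, -0.0, 0.0]
force: [-0.9, -0.7, -0.2]
finger_gap: 0.996
grip_force: 0.0
```

Emit:
carry_out:
  gripper: [0,0.15,0.25,0.35,0.4]
  dp:
    - [0,0,0.002]
    - [0,0,0]
    - [0,0,0]
    - [0,0,0]
    - [0,0,0]
  spin: [0,0,0,0,0]
  newtons: 10

```text
clock: 13.37
tcp_pos: [0.547, 0.2865, 0.0046]
tcp_rot: [-0.281, 0.96, -0.0, 0.0]
force: [0.0, 0.2, 0.4]
finger_gap: 0.731
grip_force: 0.0
```

Emit:
carry_out:
  gripper: [0.5,0.6,0.8,1,1]
  dp:
    - [0,0,0]
    - [0,0,0]
    - [0,0,0]
    - [0,0,0]
    - [0,0,0]
  spin: [0,0,0,0,0]
  newtons: 10

```text
clock: 13.78
tcp_pos: [0.5468, 0.2867, 0.0046]
tcp_rot: [-0.281, 0.96, 0.0, -0.0]
force: [-0.6, 0.5, 1.3]
finger_gap: 0.585
grip_force: 10.0
```

Emit:
carry_out:
  gripper: [1,1,1]
  dp:
    - [0,0,0]
    - [0,0,0]
    - [0,0,0]
  spin: [0,0,0]
  newtons: 40

```text
clock: 14.03
tcp_pos: [0.5468, 0.2867, 0.0046]
tcp_rot: [-0.281, 0.96, 0.0, -0.0]
force: [-0.9, 1.5, 1.3]
finger_gap: 0.589
grip_force: 40.0
```

Emit:
carry_out:
  gripper: [1,1,1,1,1]
  dp:
    - [0,0,-0.003]
    - [0,0,-0.006]
    - [0,0,-0.006]
    - [0,0,-0.003]
    - [0,0,0]
  spin: [0,0,0,0,0]

```text
clock: 14.45
tcp_pos: [0.5477, 0.2866, 0.0237]
tcp_rot: [-0.281, 0.96, -0.0, 0.001]
force: [-0.2, -0.6, -5.1]
finger_gap: 0.581
grip_force: 40.0
```

```bash
python3 - <<'E'
from h import *
plan([.486,-.2365,.19],122.6); print(env.get_obs()["force"])
E
```

```text
t 14.45 tcp [0.5477 0.2866 0.0237] yaw 122.64 spin 0.04 dp [ 0.3336 -0.4076 -0.1666] q6 -1.85
[-0.17049808 -0.61655923 -5.08568738]
```

Emit:
carry_out:
  gripper: [1,1,1,1,1]
  dp:
    - [0,0,-0.01]
    - [0,0,-0.02]
    - [0,0,-0.03]
    - [0,0,-0.035]
    - [0,0,-0.03]
  spin: [0,0,0,0,0]

```text
clock: 14.87
tcp_pos: [0.5468, 0.2865, 0.1499]
tcp_rot: [-0.281, 0.96, -0.0, 0.0]
force: [0.3, 0.0, -4.4]
finger_gap: 0.585
grip_force: 40.0
```

Emit:
carry_out:
  gripper: [1,1,1,1,1]
  dp:
    - [0,0,-0.02]
    - [0,0,-0.012]
    - [0,0,-0.006]
    - [0,0,0]
    - [0,0,0]
  spin: [2,4,6,6,6]

```text
clock: 15.28
tcp_pos: [0.5471, 0.2866, 0.1869]
tcp_rot: [-0.073, 0.997, 0.0, 0.001]
force: [-0.7, -0.3, -5.5]
finger_gap: 0.585
grip_force: 40.0
```

Emit:
carry_out:
  gripper: [1,1,1,1,1]
  dp:
    - [0,0,0]
    - [0,0,0]
    - [0,0,0]
    - [0,0,0]
    - [0,0,0]
  spin: [6,6,4,2,0]

```text
clock: 15.7
tcp_pos: [0.5467, 0.2864, 0.1859]
tcp_rot: [0.082, 0.997, -0.0, -0.0]
force: [-0.5, -0.0, -5.7]
finger_gap: 0.586
grip_force: 40.0
```

Emit:
carry_out:
  gripper: [1,1,1,1,1]
  dp:
    - [-0.0016,-0.01,0]
    - [-0.0016,-0.02,0]
    - [-0.0016,-0.03,0]
    - [-0.0016,-0.036,0]
    - [-0.0016,-0.036,0]
  spin: [0,0,0,0,0]

```text
clock: 16.12
tcp_pos: [0.5327, 0.1533, 0.1857]
tcp_rot: [0.08, 0.997, -0.0, 0.0]
force: [1.1, -0.4, -5.0]
finger_gap: 0.582
grip_force: 40.0
```

Emit:
carry_out:
  gripper: [1,1,1,1,1]
  dp:
    - [-0.0016,-0.036,0]
    - [-0.0016,-0.036,0]
    - [-0.0016,-0.036,0]
    - [-0.0016,-0.036,0]
    - [-0.0016,-0.036,0]
  spin: [0,0,0,0,0]

```text
clock: 16.53
tcp_pos: [0.5111, -0.0261, 0.1859]
tcp_rot: [0.081, 0.997, -0.0, 0.0]
force: [1.0, -1.1, -5.2]
finger_gap: 0.585
grip_force: 40.0
```

Emit:
carry_out:
  gripper: [1,1,1,1,1]
  dp:
    - [-0.0016,-0.03,0]
    - [-0.0016,-0.025,0]
    - [-0.0016,-0.016,0]
    - [-0.0016,-0.01,0]
    - [-0.0016,-0.007,0]
  spin: [0,0,0,0,0]

```text
clock: 16.95
tcp_pos: [0.5052, -0.1134, 0.1858]
tcp_rot: [0.082, 0.997, -0.0, 0.0]
force: [0.1, 0.1, -5.8]
finger_gap: 0.581
grip_force: 40.0
```

Emit:
carry_out:
  gripper: [1,1,1,1]
  dp:
    - [0,0,0]
    - [0,0,0]
    - [0,0,0]
    - [0,0,0]
  spin: [0,0,0,0]

```text
clock: 17.28
tcp_pos: [0.5056, -0.111, 0.1855]
tcp_rot: [0.081, 0.997, 0.0, -0.0]
force: [0.2, 0.5, -5.1]
finger_gap: 0.583
grip_force: 40.0
```

```bash
python3 - <<'E'
from h import *; from scipy.optimize import least_squares
plan([.486,-.2365,.12],80.6); o,M,_=tool(); print(o["force"],o["grip_force"])
def fit(P,t):
    Q=P.reshape(-1,3); Q=Q[(np.hypot(Q[:,0]-.486,Q[:,1]+.2365)<.074)&(Q[:,2]>.03)&(Q[:,2]<.1)]
    f=least_squares(lambda c:np.linalg.norm(Q-c[:3],axis=1)-.075,[.486,-.2365,.015],loss="soft_l1",f_scale=.001)
    g=least_squares(lambda c:np.linalg.norm(Q-[c[0],c[1],.015],axis=1)-.075,[.486,-.2365],loss="soft_l1",f_scale=.001)
    print(t,len(Q),f.x.round(4),g.x.round(4),np.median(abs(f.fun)))
c=env.get_calibration("wrist"); p,d=env.capture("wrist"); P=wcloud(p,d,c); fit(P,"wrist")
L=(P-o["tcp_pos"])@M
for lo,hi,n in((-.064,-.05,"bat/hull")): pass
for n in("scene","side"): fit(cloud(n)[1],n)
cv2.imwrite("pics/w3.png",p[...,::-1]); import pickle; pickle.dump((p,d,c,o["tcp_pos"],M),open("w3.pkl","wb"))
E
```

```text
t 17.2833 tcp [ 0.5056 -0.111   0.1855] yaw 80.73 spin 0.13 dp [-0.0012 -0.127   0.0655] q6 -1.86
[ 0.24643444  0.47575492 -5.0638837 ] 39.997961819171906
wrist 9307 [ 0.4859 -0.2377  0.0155] [ 0.4859 -0.2375] 0.0003875614065599886Traceback (most recent call last):
  File "<stdin>", line 10, in <module>
TypeError: cannot unpack non-iterable float object
```

Emit:
carry_out:
  gripper: [1,1,1,1,1]
  dp:
    - [-0.0013,-0.01,0.003]
    - [0,-0.02,0.006]
    - [0,-0.03,0.009]
    - [0,-0.03,0.012]
    - [0,-0.02,0.012]
  spin: [0,0,0,0,0]

```text
clock: 17.75
tcp_pos: [0.4887, -0.2237, 0.1434]
tcp_rot: [0.082, 0.997, -0.001, 0.0]
force: [-0.4, -0.1, -5.1]
finger_gap: 0.586
grip_force: 40.0
```

Emit:
carry_out:
  gripper: [1,1,1,1,1]
  dp:
    - [0,-0.01,0.01]
    - [0,-0.006,0.006]
    - [0,-0.002,0.004]
    - [0,0,0.002]
    - [0,0,0]
  spin: [0,0,0,0,0]

```text
clock: 18.17
tcp_pos: [0.4862, -0.2375, 0.1213]
tcp_rot: [0.081, 0.997, 0.0, -0.0]
force: [-0.1, -0.9, -5.3]
finger_gap: 0.586
grip_force: 40.0
```

Emit:
carry_out:
  gripper: [1,1,1,1,1]
  dp:
    - [0,0,0]
    - [0,0,0]
    - [0,0,0]
    - [0,0,0]
    - [0,0,0]
  spin: [0,0,0,0,0]

```text
clock: 18.58
tcp_pos: [0.4862, -0.2384, 0.1219]
tcp_rot: [0.081, 0.997, -0.0, 0.0]
force: [0.5, 0.1, -4.7]
finger_gap: 0.585
grip_force: 40.0
```

```bash
python3 - <<'E'
from h import *
plan([.486,-.2373,.0946],80.6); o,M,_=tool(); print(o["force"],M.round(4))
c=env.get_calibration("wrist"); p,d=env.capture("wrist"); P=wcloud(p,d,c); L=(P-o["tcp_pos"])@M
m=(abs(L[...,0])<.06)&(abs(L[...,1])<.023)&(abs(L[...,2]+.058)<.01); Q=L[m]; A=np.c_[Q[:,:2],np.ones(len(Q))]
print("battery top in tool",len(Q),np.linalg.lstsq(A,Q[:,2],rcond=None)[0].round(4),"x",np.percentile(Q[:,0],[.5,99.5]))
cv2.imwrite("pics/w3.png",p[...,::-1])
E
```

```text
t 18.5833 tcp [ 0.4862 -0.2384  0.1219] yaw 80.66 spin 0.06 dp [0.0004 0.0011 0.0273] q6 -2.09
[ 0.5030997   0.12634334 -4.74399935] [[-9.868e-01  1.622e-01  3.000e-04]
 [ 1.622e-01  9.868e-01 -3.000e-04]
 [-4.000e-04 -2.000e-04 -1.000e+00]]
battery top in tool 13859 [ 0.0123 -0.     -0.0579] x [-0.04782428  0.04814804]
```

View pics/w3.png

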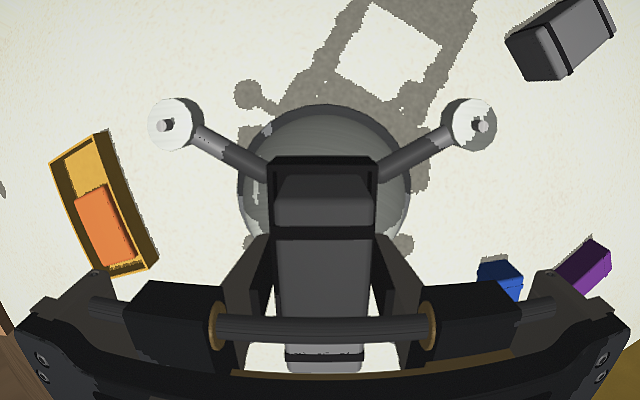

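The drone hangs level over the dome, hull at (322,230), with the dome rim centred behind it at (325,180). Lowering.

Emit:
carry_out:
  gripper: [1,1,1,1,1]
  dp:
    - [0.0004,0.001,0.003]
    - [0,0,0.006]
    - [0,0,0.006]
    - [0,0,0.004]
    - [0,0,0.003]
  spin: [0,0,0,0,0]

```text
clock: 19.05
tcp_pos: [0.4852, -0.2371, 0.0984]
tcp_rot: [0.082, 0.997, 0.0, -0.001]
force: [0.0, 0.3, -5.3]
finger_gap: 0.582
grip_force: 40.0
```

Emit:
carry_out:
  gripper: [1,1,1,1,1]
  dp:
    - [0,0,0.001]
    - [0,0,0]
    - [0,0,0]
    - [0,0,0]
    - [0,0,0]
  spin: [0,0,0,0,0]

```text
clock: 19.47
tcp_pos: [0.486, -0.2377, 0.0989]
tcp_rot: [0.082, 0.997, -0.0, 0.0]
force: [0.1, 1.0, -5.7]
finger_gap: 0.586
grip_force: 40.0
```

Emit:
carry_out:
  gripper: [1,1,1,1,1]
  dp:
    - [0,0,0.001]
    - [0,0,0.001]
    - [0,0,0]
    - [0,0,0]
    - [0,0,0]
  spin: [0,0,0,0,0]

```text
clock: 19.88
tcp_pos: [0.4858, -0.2375, 0.0966]
tcp_rot: [0.082, 0.997, 0.0, -0.0]
force: [-0.4, 0.0, -4.8]
finger_gap: 0.582
grip_force: 40.0
```

Emit:
carry_out:
  gripper: [1,1,1,1]
  dp:
    - [0,0,0.001]
    - [0,0,0]
    - [0,0,0]
    - [0,0,0]
  spin: [0,0,0,0]

```text
clock: 20.22
tcp_pos: [0.4858, -0.2375, 0.0956]
tcp_rot: [0.082, 0.997, -0.0, -0.0]
force: [0.4, 0.2, -6.0]
finger_gap: 0.585
grip_force: 40.0
```

Emit:
carry_out:
  gripper: [1,1,1,1]
  dp:
    - [0,0,0.0005]
    - [0,0,0]
    - [0,0,0]
    - [0,0,0]
  spin: [0,0,0,0]

```text
clock: 20.55
tcp_pos: [0.4858, -0.2375, 0.0951]
tcp_rot: [0.082, 0.997, 0.0, -0.0]
force: [0.1, -0.7, -5.4]
finger_gap: 0.586
grip_force: 40.0
```

Emit:
carry_out:
  gripper: [1,1,1,1]
  dp:
    - [0,0,0.0005]
    - [0,0,0]
    - [0,0,0]
    - [0,0,0]
  spin: [0,0,0,0]

```text
clock: 20.88
tcp_pos: [0.4858, -0.2375, 0.0946]
tcp_rot: [0.082, 0.997, -0.0, -0.0]
force: [0.2, 0.5, -4.9]
finger_gap: 0.583
grip_force: 40.0
```

Emit:
carry_out:
  gripper: [1,1,1,1]
  dp:
    - [0,0,0.0005]
    - [0,0,0]
    - [0,0,0]
    - [0,0,0]
  spin: [0,0,0,0]

```text
clock: 21.22
tcp_pos: [0.4859, -0.2375, 0.0945]
tcp_rot: [0.082, 0.997, -0.0, 0.0]
force: [-2.0, 1.9, -0.0]
finger_gap: 0.583
grip_force: 40.0
```

Emit:
carry_out:
  gripper: [1,1,1,1]
  dp:
    - [0,0,0.0004]
    - [0,0,0]
    - [0,0,0]
    - [0,0,0]
  spin: [0,0,0,0]

```text
clock: 21.55
tcp_pos: [0.4859, -0.2375, 0.0944]
tcp_rot: [0.081, 0.997, -0.0, 0.0]
force: [-3.2, 2.1, 6.5]
finger_gap: 0.583
grip_force: 40.0
```

Emit:
carry_out:
  gripper: [1,1,1,1]
  dp:
    - [0,0,-0.0004]
    - [0,0,0]
    - [0,0,0]
    - [0,0,0]
  spin: [0,0,0,0]

```text
clock: 21.88
tcp_pos: [0.4859, -0.2375, 0.0944]
tcp_rot: [0.082, 0.997, -0.0, 0.0]
force: [-3.6, 2.6, 5.6]
finger_gap: 0.583
grip_force: 40.0
```

Emit:
carry_out:
  gripper: [1,1,1]
  dp:
    - [0,0,0]
    - [0,0,0]
    - [0,0,0]
  spin: [0,0,0]
  newtons: 15

```text
clock: 22.13
tcp_pos: [0.4859, -0.2376, 0.0944]
tcp_rot: [0.082, 0.997, -0.0, 0.0]
force: [-4.5, 2.5, 5.7]
finger_gap: 0.582
grip_force: 15.0
```

Emit:
carry_out:
  gripper: [1,1,1]
  dp:
    - [0,0,0]
    - [0,0,0]
    - [0,0,0]
  spin: [0,0,0]
  newtons: 5

```text
clock: 22.38
tcp_pos: [0.4861, -0.2376, 0.0943]
tcp_rot: [0.082, 0.997, -0.0, 0.0]
force: [-2.4, 2.3, 4.7]
finger_gap: 0.586
grip_force: 5.0
```

Emit:
carry_out:
  gripper: [1,1,1]
  dp:
    - [0,0,0]
    - [0,0,0]
    - [0,0,0]
  spin: [0,0,0]
  newtons: 3

```text
clock: 22.63
tcp_pos: [0.4862, -0.2377, 0.0943]
tcp_rot: [0.082, 0.997, -0.0, 0.001]
force: [-0.1, 2.5, 4.0]
finger_gap: 0.584
grip_force: 3.0
```

```bash
python3 - <<'E'
from h import *
plan([.486,-.2373,.0946],80.6); o,M,_=tool(); print(o["force"],o["ft_torque"])
E
```

```text
t 22.6333 tcp [ 0.4862 -0.2377  0.0943] yaw 80.63 spin 0.03 dp [ 0.0003  0.0003 -0.0003] q6 -2.09
[-0.11331794  2.47416938  4.02042708] [ 0.39321232  0.10791453 -0.02652049]
```

Emit:
carry_out:
  gripper: [1,1,1,1]
  dp:
    - [0,0.0003,-0.0004]
    - [0,0,0]
    - [0,0,0]
    - [0,0,0]
  spin: [0,0,0,0]

```text
clock: 22.97
tcp_pos: [0.4861, -0.2375, 0.0943]
tcp_rot: [0.082, 0.997, -0.0, 0.0]
force: [1.6, -1.3, -2.4]
finger_gap: 0.583
grip_force: 3.0
```

Emit:
carry_out:
  gripper: [1,1,1,1]
  dp:
    - [0,0.0003,-0.0004]
    - [0,0,0]
    - [0,0,0]
    - [0,0,0]
  spin: [0,0,0,0]

```text
clock: 23.3
tcp_pos: [0.4854, -0.2367, 0.0944]
tcp_rot: [0.082, 0.997, 0.0, -0.001]
force: [1.0, -1.3, -4.0]
finger_gap: 0.582
grip_force: 3.0
```

Emit:
carry_out:
  gripper: [1,1,1,1]
  dp:
    - [0,-0.0003,0.0003]
    - [0,0,0]
    - [0,0,0]
    - [0,0,0]
  spin: [0,0,0,0]

```text
clock: 23.63
tcp_pos: [0.4855, -0.2367, 0.0944]
tcp_rot: [0.082, 0.997, 0.0, -0.001]
force: [-1.3, 1.5, -0.7]
finger_gap: 0.589
grip_force: 3.0
```

```bash
python3 - <<'E'
from h import *
plan([.486,-.2373,.0946],80.6); o,M,_=tool(); print(o["force"],o["ft_torque"],M.round(4)[2])
S=env.capture("side")[0]; K=env.capture("scene")[0]
b=cv2.resize(K[150:260,190:310],(390,360),interpolation=3); e=cv2.resize(S[200:310,255:375],(390,360),interpolation=3)
cv2.imwrite("pics/t4.png",np.hstack([b,e])[...,::-1])
E
```

```text
t 23.6333 tcp [ 0.4855 -0.2367  0.0944] yaw 80.65 spin 0.05 dp [-0.0006 -0.0005 -0.0002] q6 -2.09
[-1.29045824  1.49131782 -0.66422702] [ 0.34931683  0.18820451 -0.01648508] [ 1.1e-03  8.0e-04 -1.0e+00]
```

View pics/t4.png

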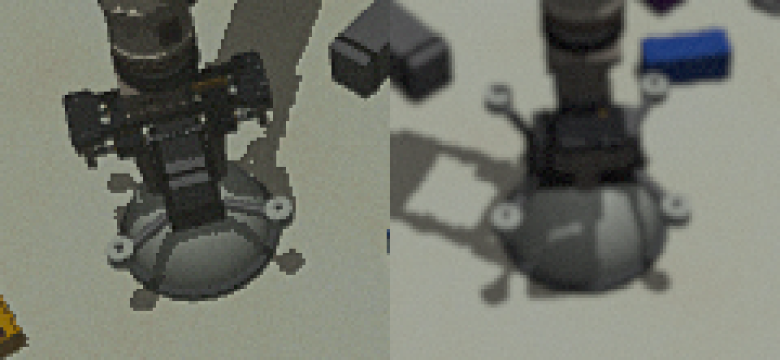

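The drone sits level on the dome with its motors even in both views (119,250 and 278,209; 505,214 and 676,207). The load has passed to the stand, so I release.

Emit:
carry_out:
  gripper: [0.4,0.39,0.38,0.37,0.36]
  dp:
    - [0,0,0]
    - [0,0,0]
    - [0,0,0]
    - [0,0,0]
    - [0,0,0]
  spin: [0,0,0,0,0]

```text
clock: 24.15
tcp_pos: [0.4861, -0.2375, 0.0949]
tcp_rot: [0.082, 0.997, -0.0, 0.0]
force: [1.3, -0.5, -0.1]
finger_gap: 0.637
grip_force: 0.0
```

```bash
cat > chk.py <<'E'
from h import *
o,M,_=tool(); c=env.get_calibration("wrist"); p,d=env.capture("wrist"); P=wcloud(p,d,c); L=(P-o["tcp_pos"])@M
print(o["clock"],o["tcp_pos"].round(4),o["force"].round(1),o["finger_gap"])
m=(np.hypot(P[...,0]-.486,P[...,1]+.2373)<.06)&(abs(P[...,2]-.152)<.012)&(abs(L[...,1])<.03); Q=P[m]
k=abs(Q[:,2]-np.median(Q[:,2]))<.008; Q=Q[k]; A=np.c_[Q[:,:2]-[.486,-.2373],np.ones(len(Q))]
print("top",len(Q),np.linalg.lstsq(A,Q[:,2],rcond=None)[0].round(4),cv2.minAreaRect(Q[:,:2].astype(np.float32)*1000))
E
python3 chk.py
```

```text
24.15 [ 0.4861 -0.2375  0.0949] [ 1.3 -0.5 -0.1] 0.6370339037603535
top 14227 [0.0027 0.0051 0.1525] ((487.1751708984375, -232.650634765625), (50.23179244995117, 98.82231140136719), 80.89472198486328)
```

Emit:
carry_out:
  gripper: [0.36,0.36,0.36,0.36,0.36]
  dp:
    - [0,0,0]
    - [0,0,0]
    - [0,0,0]
    - [0,0,0]
    - [0,0,0]
  spin: [0,0,0,0,0]

```text
clock: 24.62
tcp_pos: [0.4858, -0.2372, 0.0945]
tcp_rot: [0.082, 0.997, 0.0, -0.0]
force: [-0.6, -0.6, -0.8]
finger_gap: 0.64
grip_force: 0.0
```

Emit:
carry_out:
  gripper: [0.25,0.15,0,0,0]
  dp:
    - [0,0,0]
    - [0,0,0]
    - [0,0,0]
    - [0,0,0]
    - [0,0,0]
  spin: [0,0,0,0,0]

```text
clock: 25.03
tcp_pos: [0.4859, -0.2372, 0.0946]
tcp_rot: [0.082, 0.997, -0.0, -0.0]
force: [-0.2, -0.5, -0.4]
finger_gap: 0.982
grip_force: 0.0
```

```bash
python3 chk.py
```

```text
25.0333 [ 0.4859 -0.2372  0.0946] [-0.2 -0.5 -0.4] 0.9821138857700004
top 13781 [0.0006 0.0016 0.1524] ((486.5992126464844, -237.3041534423828), (41.097904205322266, 99.09611511230469), 80.94744873046875)
```

Free and level. Raise straight up and check.

Emit:
carry_out:
  gripper: [0,0,0,0,0]
  dp:
    - [0,0,-0.003]
    - [0,0,-0.008]
    - [0,0,-0.012]
    - [0,0,-0.018]
    - [0,0,-0.02]
  spin: [0,0,0,0,0]

```text
clock: 25.5
tcp_pos: [0.4856, -0.237, 0.1569]
tcp_rot: [0.082, 0.997, 0.0, -0.0]
force: [0.5, -0.2, 0.8]
finger_gap: 0.999
grip_force: 0.0
```

Emit:
carry_out:
  gripper: [0,0,0,0,0]
  dp:
    - [0,0,-0.02]
    - [0,0,-0.02]
    - [0,0,-0.012]
    - [0,0,-0.006]
    - [0,0,0]
  spin: [0,0,0,0,0]

```text
clock: 25.92
tcp_pos: [0.4866, -0.2378, 0.2156]
tcp_rot: [0.082, 0.997, -0.001, 0.001]
force: [-0.7, -0.7, 0.5]
finger_gap: 1.0
grip_force: 0.0
```

Emit:
carry_out:
  gripper: [0,0,0,0,0]
  dp:
    - [0,0,0]
    - [0,0,0]
    - [0,0,0]
    - [0,0,0]
    - [0,0,0]
  spin: [0,0,0,0,0]

```text
clock: 26.33
tcp_pos: [0.4856, -0.2369, 0.2128]
tcp_rot: [0.082, 0.997, 0.0, -0.001]
force: [0.1, 0.3, 0.9]
finger_gap: 0.999
grip_force: 0.0
```

```bash
python3 chk.py; python3 - <<'E'
from h import *
S=env.capture("side")[0]; K=env.capture("scene")[0]
b=cv2.resize(K[150:260,190:310],(390,360),interpolation=3); e=cv2.resize(S[200:310,255:375],(390,360),interpolation=3)
cv2.imwrite("pics/t5.png",np.hstack([b,e])[...,::-1])
E
```

```text
26.3333 [ 0.4856 -0.2369  0.2128] [0.1 0.3 0.9] 0.9994356591501566
top 5741 [-0.0025  0.      0.1524] ((486.193359375, -237.35293579101562), (40.76580047607422, 98.10302734375), 81.26477813720703)
```

View pics/t5.png

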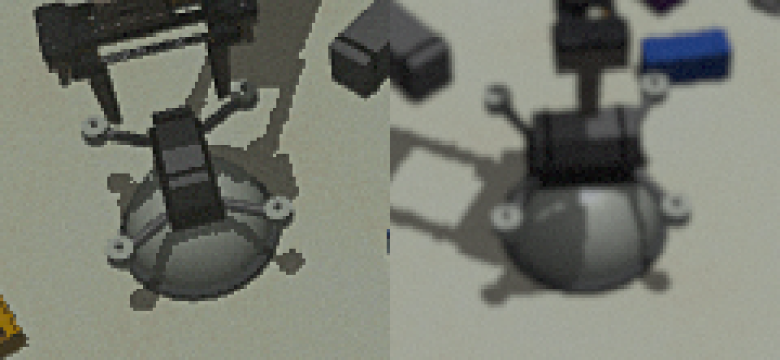

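The drone balances level on the dome with its battery in, at (190,190) in the scene crop, and the gripper is clear above it. Handing in.

```bash
python3 -c "
from station import env
print(env.hand_in())"
```

```text
the job is handed in; nothing more can be done
None
```

The battery is seated in the drone's tray, the drone balances level and by itself on top of the dome with the gripper clear above it, and the job is handed in; no verdict came back.

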